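# Shut the sinker mould and start its captive knob

### The job

Make the sinker mould ready for the next pour: swing its cover fully shut, then fasten it with the captive wing-knob by lining the wing up with the scribed line, pushing it in against its spring until it goes all the way down, and turning it clockwise to its stop, so that it stays down and holds when you let go. Leave the crucible, lead bar, trivet and sinker tray where they are.

Things in the scene. Friction and masses are not known exactly. Their poses are not given: they have to be found in the camera images.
- mould: Steel sinker mould on a fixed stand, 150 x 150 mm. Origin on the work surface under the stand's centre; z up; x level, from the sloping face's low edge to its high edge, roughly back towards the robot (the face looks up and away from it). The lower half, 110 (up the slope) x 130 (y) x 24 mm, is fixed; its face rises towards +x at 30 degrees to level from its low edge at x -50, z 60 mm.
- key_slot (a point): Centre of the key slot in the lower half's sloping face, under the knob's axis when the cover is shut. x up the slope, z out of the face. Slot 29 mm (x) by 9 mm (y) through a plate 4 mm thick, with a pocket beneath.
- cover_hinge (a point): Middle of the cover's hinge line, at the high edge (in the mould frame x +48.7, y 0, z 117 mm). Its frame turns with the cover: y along the hinge line, z out of the cover's outer face, -x from the hinge towards the low edge.
- cover (a joint): Hinge angle, rad: 0 = fully shut (flat on the lower half), growing as the low edge swings up towards the robot; stop at 1.3. Stays where left (friction 0.65 Nm); a few newtons down on the tab shut it, and shut it is backed rigidly. Cover: steel plate 110 x 130 x 16 mm, 0.6 kg, three pour holes near the hinge; on its low edge a thumb tab 28 mm long, 40 wide, 10 thick.
- cover_tab (a point): On the outer face of the thumb tab, on its mid line, 12 mm from its end; at (-130, 0, +16) mm in the cover_hinge frame, same axes.
- plunger (a joint): How far the knob is pushed in, m: 0 sprung out, 0.0135 bottomed; spring 4 N at 0, 9.4 N at bottom. Its cross pin (24 x 5 mm, parallel to the wing) stops on the key plate at 0.002 unless the wing is within 0.15 rad of the scribed line; beyond 0.011 it is through the plate, free to turn. Turned and let go it stays at about 0.011. The knob sits in the cover, square to it, 82 mm from the hinge line.
- knob (a joint): Turn of the knob about its axis, rad, growing clockwise as seen from outside, looking at the cover: 0 = wing along the scribed line, which runs straight from the low edge towards the hinge. It starts a little anticlockwise of the line (negative). Stops at -0.45 and +1.25. Light friction (0.03 Nm), stays where left.
- knob_grip (a point): On the knob's axis at the height to grip; moves with the knob. x along the wing, z out of the cover. Wing: dark steel bar 48 mm long (x), 14 thick (y), 26 high (from 17 below to 9 above this point). Sprung out, this point is 34 mm above the cover's face (at (-82, 0, +50) mm in the cover_hinge frame); a hub of 18 mm diameter, 3.5 mm high, is under the wing.
- crucible: Brass crucible, a round open cup, 72 mm across, 62 mm high, origin under its centre. Bystander.
- lead_bar: Chunky lead bar 90 x 34 x 25 mm, origin under its centre, x along it. Bystander.
- trivet: Blue-painted iron trivet, a 110 mm ring on three feet, 33 mm high, origin under its centre. Bystander.
- sinker_tray: Wooden tray 100 x 100 x 22 mm with four egg-shaped lead sinkers standing proud to 31 mm, origin under its centre. Bystander.
Things that resemble listed ones, but are neither listed nor needed, are in the scene too. Several things have the shape of the mould; the one meant has the colours described above.

How it is judged:
By the outcome, as a careful person would: the job done as asked, in the order asked, and still so for the second after the job is handed in, with the robot touching nothing.
It also fails if it takes over 46 s, if anything falls off the work surface, if the arm or the gripper's body presses on something with over 40 N, if the wrist force passes 120 N, or if a joint passes its speed limit or range.

### The arm

A 6-joint arm with a two-finger parallel gripper is mounted at the origin on the work surface. World frame = base frame: x ahead of the robot, y to its left, z up, the work surface at z = 0. Lengths are in mm, angles in rad, forces in N, time in s.
With the tool pointing down it reaches from about 350 to 850 mm from the base axis. Payload 8.1 kg.
Tool frame: the origin (TCP) lies on the mounting face of the last link; the fingertips stand 173 mm ahead of it and the grasp point (between the pads) lies 155 mm ahead of it; z points along the fingers, y is the line along which they close (so a half turn about z gives the same grasp; the last joint's range is limited). The gripper opens to 85 mm and grips with 20 to 120 N. Pads are 22 mm wide; open, the fingers measure 114 mm over their backs; the gripper's body (76 mm by 85 mm) begins 54 mm behind the grasp point. The pads swing forward as they close: fully open they stand 13 mm farther back than shut.
Start: joints at [-1.353, 0.13, 1.488, -0, 1.523, -0.085], TCP at [178.937, -572.703, 404.692] pointing down, gripper open.
Joint ranges: [-2.96, 2.96], [-0.89, 2.26], [0.02, 2.5], [-1.34, 4.48], [0, 2.73], [-2.66, 2.66]. Speed limits (rad/s): [2.39, 2.39, 2.79, 3.14, 3.14, 3.14].

### API

Orientations are given as a rotation vector (axis times angle).
In Python, from plant import ctrl gives the robot as it stands.
- The arm moves only by the tool drive_tool, never from a script. Its argument "motion" is a list of rows, each a list of 5 numbers: the finger opening in mm, from 0 to 85.4, then the shift along the world's x, y, z in mm, then the turn about the world's z in rad. In form: [[hand, dx, dy, dz, turn], ...]. A call has 1 to 8 rows; each row is the pose to reach, as a shift and turn from the pose commanded when the call began; what a row does not reach only later rows make up. A row lasts 1/10 s, in which the tool goes at most 50 mm and 8.59 degrees, less where a joint would pass 70% of its speed; a pose out of reach is approached as far as the arm can. A call with a gripper value outside its range is refused whole. The fingers move at their own pace and stop on an object; "grip_force" is the grip in N (left out, the last holds). Time passes only in rows, so rows that repeat a pose let the fingers close. It gives the time, the measured TCP pose, the force, the opening and the grip force at its end, in the units of the state.
- ctrl.sense(): the state, without advancing time (a new reading comes with each control period).
- ctrl.read_camera(name): name is "scene" or "top" or "wrist"; returns the picture (384x512x3 uint8, blue, green, red); there is no depth.
- ctrl.calibration(name): a dict with "fx", "fy", "cx", "cy" (pixels), "xyz" and "orientation" of the camera in the world. Camera axes: x right, y up, looking along -z (the intrinsics and any distortion apply to the point x, -y, -z); pixel columns grow to the right and rows downward; lengths in mm; the calibration is good to about 2 mm. A picture is of the moment at which its call begins: read the wrist's pose just before it. calibration takes no time and is no camera call; for the wrist camera it gives the pose at the moment of the call.
- ctrl.sign_off(): hands the job in; it is judged then, once.
The state is a dict: "time_s": time; "joints": joint angles; "dq": joint speeds; "joint_efforts": joint torques, N m; "eef_pos": TCP position; "tool_rot": TCP orientation; "wrist_force": force on the tool from outside, world axes, zero at the start; "torque": the same for the moment, N m; "width": finger opening in mm; "gripper_force": force on a finger pad.
Only numpy, scipy, OpenCV 4.12 (cv2) and the standard library are available. Lean on these libraries where they do the work, as an engineer would, in place of code of your own. Each camera call takes 0.05 s, during which the arm holds its last target. There are 200 camera calls.

## Working session

There is one attempt and no reset: what is moved stays moved. The work goes in short steps, Python scripts to look and compute and a tool call to move; the robot and the scene stay as the last step left them, time stands still between calls to the robot, and variables do not carry over. Pictures are saved under pics/ and viewed, at most 10 in all, crops included, and the job is handed in when it is done.

Besides the shell and the picture viewer there is one more tool, called after "Call:" as name(argument=value, ...), one argument or row to a line, values as JSON. drive_tool: Moves the arm, as the interface text tells. Its arguments: {"type":"object","properties":{"motion":{"type":"array","items":{"type":"array","items":{"type":"number"}}},"grip_force":{"type":"number"}},"required":["motion"]}

```bash
ls; mkdir -p pics
python3 - <<'E'
from plant import ctrl
import cv2,numpy as np
s=ctrl.sense();print(s)
for n in("scene","top"):
    print(n,ctrl.calibration(n)); cv2.imwrite(f"pics/{n}0.png",ctrl.read_camera(n))
print(ctrl.calibration("wrist"))
a=np.vstack([cv2.imread("pics/scene0.png"),cv2.imread("pics/top0.png")])
E
```

```text
pics
{'time_s': 0.0, 'joints': array([-1.35341223e+00,  1.31134827e-01,  1.48926619e+00,  1.20707642e-05,
        1.52299256e+00, -8.54251948e-02]), 'dq': array([-0.00184384,  0.00089359,  0.00141543, -0.00099914,  0.00122172,
        0.00048167]), 'joint_efforts': array([ 1.13638635e-03, -5.69399250e+01, -5.00548482e+01, -1.18081466e-04,
        1.47816871e-02,  4.76972582e-05]), 'eef_pos': array([ 178.8816841 , -572.47620252,  403.66706078]), 'tool_rot': array([-3.10387635e+00, -4.73564477e-01,  1.67520091e-04]), 'wrist_force': array([-0.20797918, -0.2131267 ,  0.08940446]), 'torque': array([-0.00044824,  0.01853963,  0.01596346]), 'gripper_force': 0.0, 'width': 85.69283793314732}
scene {'fx': 480.3517895291577, 'fy': 480.3517895291577, 'cx': 249.25385654880984, 'cy': 190.55205293743063, 'xyz': array([1150.20297584,  533.52754245, 1179.87929202]), 'orientation': array([0.33546308, 0.7310947 , 2.22691929])}
top {'fx': 422.1137022899234, 'fy': 422.1137022899234, 'cx': 260.3769840516934, 'cy': 183.41397954153126, 'xyz': array([ 342.09229826,   -9.83077276, 1194.81234968]), 'orientation': array([ 0.1353863 , -0.1331513 , -1.57975391])}
{'fx': 271.16380011824475, 'fy': 271.16380011824475, 'cx': 256.1242117899468, 'cy': 190.01083502652597, 'xyz': array([ 254.89001695, -548.70557679,  373.36102022]), 'orientation': array([-0.27071013,  0.20096494, -1.25587458])}
```

View pics/scene0.png

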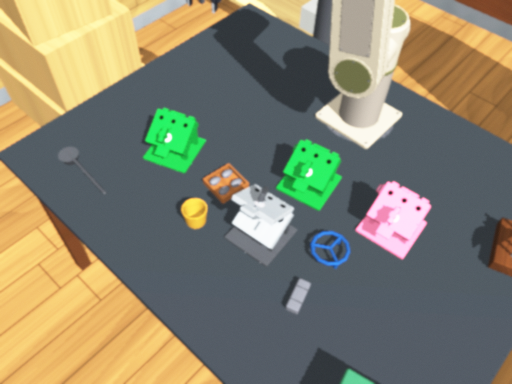

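View pics/top0.png

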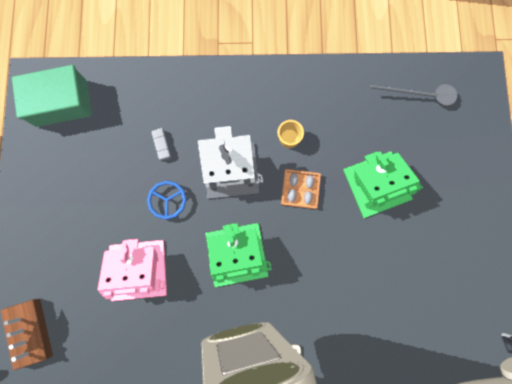

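The scene picture shows the steel mould at about (262,218), its knob at about (262,195). The top picture shows it at about (228,163), with the tab at (223,133) and the knob at about (226,153). The green and pink moulds are look-alikes. I'll zoom in on the steel one.

```bash
cat > h.py <<'E'
import numpy as np,cv2
from scipy.spatial.transform import Rotation as R
from plant import ctrl
def ray(c,px):
    d=np.array([(px[0]-c['cx'])/c['fx'],-(px[1]-c['cy'])/c['fy'],-1.])
    return np.array(c['xyz']),R.from_rotvec(c['orientation']).apply(d)
def onz(c,px,z):
    o,d=ray(c,px);return o+d*(z-o[2])/d[2]
def proj(c,p):
    q=R.from_rotvec(c['orientation']).inv().apply(np.asarray(p)-c['xyz'])
    return np.stack([c['cx']+c['fx']*q[...,0]/-q[...,2],c['cy']-c['fy']*q[...,1]/-q[...,2]],-1)
def tri(c1,p1,c2,p2):
    o1,d1=ray(c1,p1);o2,d2=ray(c2,p2)
    t=np.linalg.lstsq(np.stack([d1,-d2],1),o2-o1,rcond=None)[0]
    a,b=o1+t[0]*d1,o2+t[1]*d2
    return (a+b)/2,np.linalg.norm(a-b)
E
python3 - <<'E'
from h import *
a=cv2.imread("pics/scene0.png")[165:275,205:315];b=cv2.imread("pics/top0.png")[110:220,175:285]
cv2.imwrite("pics/crop0.png",np.hstack([cv2.resize(i,(400,400),interpolation=cv2.INTER_CUBIC) for i in(a,b)]))
E
```

```text
(no output)
```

View pics/crop0.png

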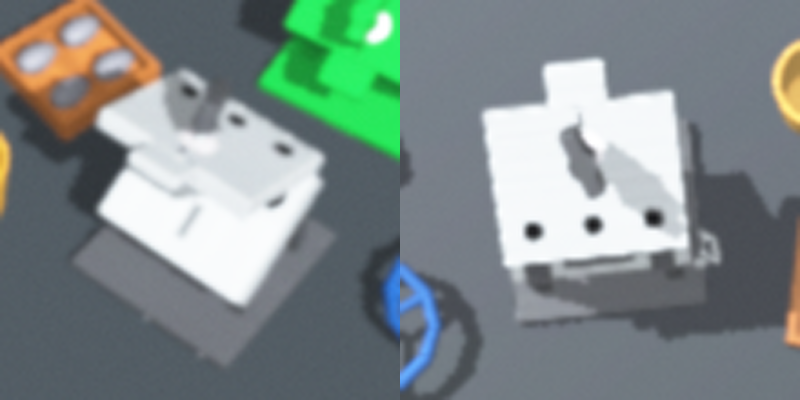

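Run:
```python
from h import *
S,T=ctrl.calibration("scene"),ctrl.calibration("top")
k=110/400
s=lambda u,v:(205-.5+u*k,165-.5+v*k); t=lambda u,v:(175-.5+(u-400)*k,110-.5+v*k)
a,b=onz(S,s(100,210),60),onz(S,s(243,305),60)
print("low edge",a,b,np.linalg.norm(a-b),np.arctan2(*(b-a)[1::-1]))
print("slot",onz(S,s(188,220),76))
for n,p in dict(fl=(72,260),fc=(225,365),fr=(335,235)).items(): print(n,onz(S,s(*p),0))
for n,p in dict(l=(520,322),r=(705,300)).items(): print("stand top",n,onz(T,t(*p),0))
for n,p,q in(("lowL",(240,210),(485,108)),("lowR",(100,115),(675,92)),("h1",(283,150),(532,231)),("h2",(237,120),(593,224)),("h3",(190,90),(653,217)),("knobtip",(180,78),(567,128)),("tabL",(190,190),(545,65)),("tabR",(130,150),(603,60))):
    print(n,*tri(S,s(*p),T,t(*q)))
```

```text
low edge [642.76418705  16.09322588  60.        ] [630.16793604 150.07410899  60.        ] 134.5717005091728 1.6645360759319268
slot [611.19111653  77.50806985  76.        ]
fl [664.21537302   4.9106458    0.        ]
fc [650.61502004 153.90918926   0.        ]
fr [504.13651792 140.70723424   0.        ]
stand top l [507.64581841 142.08827904   0.        ]
stand top r [523.18156829  -3.41916202   0.        ]
lowL [631.30209012 142.71666062 181.10544024] 3.58896929413827
lowR [639.88386514  14.99791173 179.4172461 ] 1.4246941496422514
h1 [552.18030509 115.44178173 143.31776225] 1.394163568930381
h2 [555.9820514   73.35933793 144.3244694 ] 0.05016689354180982
h3 [560.23363035  31.07888912 146.12825958] 0.6554008215989053
knobtip [605.73792457  73.90392875 240.38942463] 21.11251701260986
tabL [652.99536548 106.40517847 194.17669233] 10.86446041908753
tabR [657.24468661  62.05568111 200.31950525] 0.35495591635233964
```

The measurements agree with each other:
- The stand is about 149 x 147 mm.
- The low edge is 134 mm long against 130 mm given.
- Yaw of the mould x axis is about -3.048.
- The hinge middle is at about (539, 71.5, 117).
- The cover is open by about 0.96 rad.

I'll swing over to it, using the half-turn grasp because of the last joint's range.

Call:
drive_tool(
  motion=[
    [26,20,30,12,0.147],
    [26,45,64,24,0.294],
    [26,69,97,36,0.441],
    [26,93,130,40,0.588],
    [26,117,163,40,0.735],
    [26,141,196,40,0.882],
    [26,165,229,40,1.03],
    [26,189,262,40,1.176],
  ],
  grip_force=40,
)

```text
time_s: 0.9
eef_pos: [368.5, -309.1, 444.4]
tool_rot: [-2.315, -2.123, -0.0]
wrist_force: [0.7, -0.7, -0.4]
width: 26.0
gripper_force: 0.0
```

Call:
drive_tool(
  motion=[
    [26,24,33,0,0.147],
    [26,48,66,0,0.294],
    [26,72,99,0,0.441],
    [26,96,132,0,0.588],
    [26,120,165,0,0.735],
    [26,144,198,0,0.882],
    [26,168,231,0,1.03],
    [26,192,264,0,1.176],
  ],
)

```text
time_s: 1.7
eef_pos: [560.6, -45.1, 444.2]
tool_rot: [-0.748, -3.051, 0.0]
wrist_force: [0.7, -0.5, 0.4]
width: 26.0
gripper_force: 0.0
```

Call:
drive_tool(
  motion=[
    [26,24,33,0,0.147],
    [26,48,66,0,0.294],
    [26,72,99,0,0.441],
    [26,94,129,0,0.581],
    [26,94,129,0,0.581],
    [26,94,129,0,0.581],
  ],
)

```text
time_s: 2.3
eef_pos: [654.1, 83.1, 443.4]
tool_rot: [0.149, -3.136, 0.0]
wrist_force: [0.1, 0.4, 0.6]
width: 26.0
gripper_force: 0.0
```

Run:
```python
from h import *
s=ctrl.sense();print(s['time_s'],s['joints'].round(3),s['eef_pos'],s['wrist_force'],s['width'])
y=R.from_rotvec(s['tool_rot']).as_matrix()[:,1];print(np.arctan2(y[1],y[0]))
c=ctrl.calibration("wrist");im=ctrl.read_camera("wrist");print(c)
f=np.array([.9956,.0934,0]);l=np.array([.0934,-.9956,0]);h=np.array([539,71.5,117])
def P(d,y,n,e): return h+f*(d*np.cos(e)-n*np.sin(e))+l*y+np.array([0,0,1])*(d*np.sin(e)+n*np.cos(e))
v=cv2.resize(im,(768,576))
for p in [P(82,0,59,.435),P(130,0,16,.435),P(114,65,16,.435),P(114,-65,16,.435),P(4,65,16,.435),P(4,-65,16,.435),P(142,20,16,.435),P(142,-20,16,.435)]:
    q=proj(c,p);print(q); cv2.circle(v,tuple(int(x) for x in q*1.5),3,(0,0,255),1)
cv2.imwrite("pics/w1.png",v)
```

```text
2.3 [ 0.049  0.281  1.248 -0.     1.616 -1.617] [654.08600429  83.10582789 443.36677856] [0.08344607 0.35447649 0.6005149 ] 26.029392567020125
1.665640368188005
{'fx': 271.16380011824475, 'fy': 271.16380011824475, 'cx': 256.1242117899468, 'cy': 190.01083502652597, 'xyz': array([575.26306231,  75.65464723, 413.13031987]), 'orientation': array([-0.23615341, -0.25917729,  1.65158272])}
[255.20130382 120.97863788]
[255.20740756 191.7021707 ]
[182.04410596 173.65079098]
[328.45083843 173.96078245]
[186.22714386  58.11271066]
[324.84464927  58.41977194]
[232.32206738 205.27144759]
[278.02398899 205.36699409]
```

View pics/w1.png

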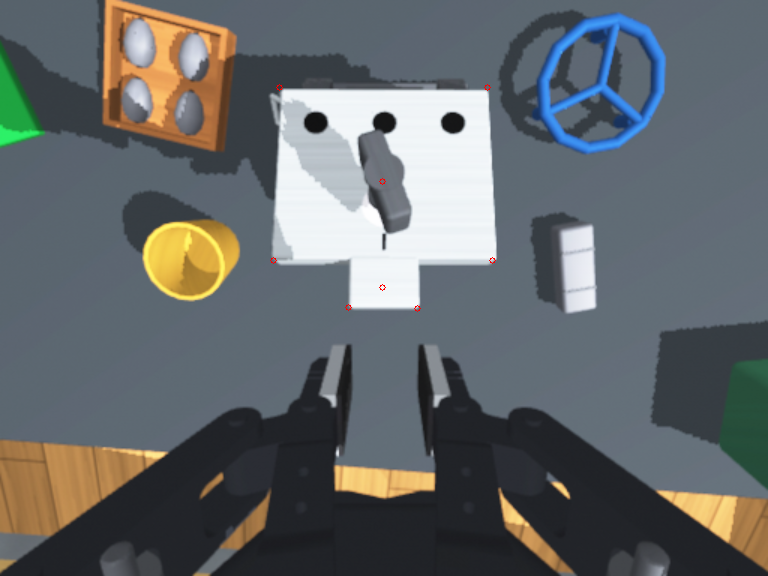

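The projected points land on the picture: cover corners at (272,261) and (493,260), holes in line, tab at (383,287), yaw right. The wing is about 0.3 rad anticlockwise. Next I push the tab down with both fingertips either side of the wing.

Call:
drive_tool(
  motion=[
    [26,0,0,-25,0],
    [26,0,0,-50,0],
    [26,0,0,-68,0],
    [26,1,0,-76,0],
    [26,3,0,-84,0],
    [26,6,0,-92,0],
    [26,9,1,-100,0],
    [26,11,1,-108,0],
  ],
)

```text
time_s: 3.15
eef_pos: [665.4, 83.3, 336.8]
tool_rot: [-0.147, 3.137, 0.0]
wrist_force: [1.2, 0.2, 1.5]
width: 25.9
gripper_force: 1.1
```

Call:
drive_tool(
  motion=[
    [26,2,0,-8,0],
    [26,4,0,-16,0],
    [26,4,0,-24,0],
    [26,4,0,-32,0],
    [26,4,0,-40,0],
    [26,4,0,-48,0],
    [26,4,0,-56,0],
    [26,4,0,-64,0],
  ],
)

```text
time_s: 3.95
eef_pos: [668.5, 83.3, 271.7]
tool_rot: [0.148, -3.137, 0.0]
wrist_force: [-1.0, -0.2, 1.5]
width: 25.7
gripper_force: 1.0
```

Call:
drive_tool(
  motion=[
    [26,0,0,-6,0],
    [26,0,0,-12,0],
    [26,0,0,-18,0],
    [26,0,0,-22,0],
    [26,0,0,-25,0],
    [26,0,0,-28,0],
    [26,0,0,-30,0],
    [26,0,0,-30,0],
  ],
)

```text
time_s: 4.75
eef_pos: [669.1, 83.3, 242.5]
tool_rot: [-0.148, 3.138, 0.0]
wrist_force: [3.2, 0.8, 0.1]
width: 26.2
gripper_force: 0.2
```

Call:
drive_tool(
  motion=[
    [26,0,0,-2,0],
    [26,0,0,-4,0],
    [26,0,0,-5,0],
    [26,0,0,-6,0],
  ],
)

```text
time_s: 5.15
eef_pos: [669.3, 83.3, 237.9]
tool_rot: [-0.148, 3.137, 0.0]
wrist_force: [-0.7, 0.2, 11.4]
width: 26.5
gripper_force: 4.4
```

Call:
drive_tool(
  motion=[
    [26,0,0,-1,0],
    [26,0,0,-1.5,0],
    [26,0,0,-1.5,0],
  ],
)

```text
time_s: 5.45
eef_pos: [669.6, 83.4, 237.5]
tool_rot: [-0.148, 3.135, -0.0]
wrist_force: [-0.9, 0.0, 11.7]
width: 26.1
gripper_force: 5.2
```

Call:
drive_tool(
  motion=[
    [26,6,0,15,0],
    [26,6,0,45,0],
    [30,6,0,90,0],
    [36,0,0,135,0],
    [36,0,0,150,0],
    [36,0,0,150,0],
  ],
)

```text
time_s: 6.05
eef_pos: [669.7, 83.3, 390.0]
tool_rot: [-0.148, 3.132, -0.0]
wrist_force: [0.4, 0.3, -0.0]
width: 35.9
gripper_force: 0.0
```

Run:
```python
from h import *
s=ctrl.sense();print(s['time_s'],s['eef_pos'],s['wrist_force'],s['width'])
c=ctrl.calibration("wrist");im=ctrl.read_camera("wrist")
f=np.array([.9956,.0934,0]);l=np.array([.0934,-.9956,0]);h=np.array([539,71.5,117])
def P(d,y,n,e): return h+f*(d*np.cos(e)-n*np.sin(e))+l*y+np.array([0,0,1])*(d*np.sin(e)+n*np.cos(e))
v=cv2.resize(im,(768,576))
e=-np.pi/6
for p in [P(82,0,59,e),P(130,0,16,e),P(114,65,16,e),P(114,-65,16,e),P(4,65,16,e),P(4,-65,16,e),P(142,20,16,e),P(142,-20,16,e)]:
    q=proj(c,p); cv2.circle(v,tuple(int(x) for x in q*1.5),3,(0,0,255),1)
cv2.imwrite("pics/w2.png",v)
```

```text
6.05 [669.7113574   83.26195171 389.95192846] [ 0.36554044  0.32987077 -0.04046005] 35.92949421504341
```

View pics/w2.png

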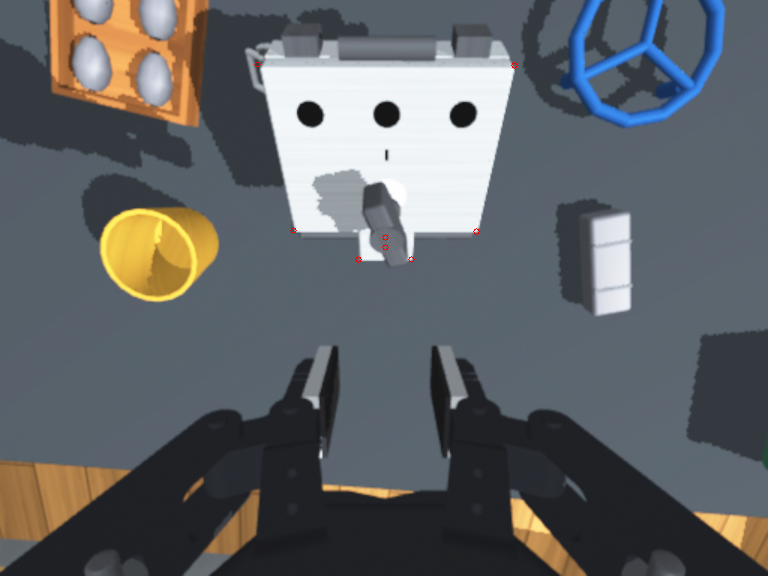

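The cover lies shut: its corners match the predicted shut corners at (294,230) and (477,231), and the tab matches at (385,247). The wing is at (387,225), still anticlockwise. I'll go down over it and grip it square to the scribed line.

Call:
drive_tool(
  motion=[
    [38,-10,0,-25,0],
    [38,-20,-1,-50,0],
    [38,-28,-2,-70,0],
    [38,-32,-2,-88,0],
    [38,-32,-2,-100,0],
    [38,-32,-2,-107,0],
    [38,-32,-2,-112,0],
    [38,-32,-2,-112,0],
  ],
)

```text
time_s: 6.9
eef_pos: [637.0, 81.3, 272.5]
tool_rot: [0.148, -3.137, 0.0]
wrist_force: [-0.5, 0.4, 0.7]
width: 37.7
gripper_force: 0.0
```

Call:
drive_tool(
  motion=[
    [10,0,0,0,0],
    [10,0,0,0,0],
    [10,0,0,0,0],
    [10,0,0,0,0],
    [10,0,0,0,0],
    [10,0,0,0,0],
  ],
  grip_force=60,
)

```text
time_s: 7.5
eef_pos: [637.6, 81.1, 274.2]
tool_rot: [-0.148, 3.135, -0.0]
wrist_force: [5.1, -2.2, 0.5]
width: 13.1
gripper_force: 63.6
```

Gripped, but about 4 mm lower than planned, which leaves little room for the fingertips above the cover. I'll regrip higher.

Call:
drive_tool(
  motion=[
    [30,0,0,0,0],
    [30,0,0,3,0],
    [30,0,0,6,0],
    [30,0,0,6,0],
    [10,0,0,6,0],
    [10,0,0,6,0],
    [10,0,0,6,0],
    [10,0,0,6,0],
  ],
  grip_force=60,
)

```text
time_s: 8.3
eef_pos: [637.0, 81.2, 279.5]
tool_rot: [-0.148, 3.138, -0.0]
wrist_force: [-1.0, -1.5, 4.2]
width: 12.8
gripper_force: 61.9
```

Call:
drive_tool(
  motion=[
    [10,-1,0,-2,0],
    [10,-2,0,-4,0],
    [10,-3.5,-0.3,-6,0],
    [10,-4.5,-0.4,-8,0],
    [10,-5.8,-0.5,-10,0],
    [10,-6.6,-0.6,-11.5,0],
    [10,-7.2,-0.7,-12.5,0],
    [10,-7.2,-0.7,-12.5,0],
  ],
)

```text
time_s: 9.1
eef_pos: [630.3, 80.5, 268.3]
tool_rot: [-0.148, 3.136, -0.0]
wrist_force: [-1.8, -0.6, 10.8]
width: 12.9
gripper_force: 62.8
```

Call:
drive_tool(
  motion=[
    [10,-0.6,0,-1,0],
    [10,-1,-0.1,-1.8,0],
    [10,-1,-0.1,-1.8,0],
  ],
)

```text
time_s: 9.4
eef_pos: [629.7, 80.5, 267.7]
tool_rot: [-0.148, 3.134, -0.0]
wrist_force: [-2.7, -1.6, 14.6]
width: 12.8
gripper_force: 63.7
```

The travel of 13.9 mm and the rising force show it has bottomed. I'll turn clockwise, which is negative about world z, while still holding it down.

Call:
drive_tool(
  motion=[
    [10,0,0,0,-0.08],
    [10,0,0,0,-0.16],
    [10,0,0,0,-0.24],
    [10,0,0,0,-0.32],
    [10,0,0,0,-0.4],
    [10,0,0,0,-0.4],
  ],
)

```text
time_s: 10.0
eef_pos: [630.0, 78.4, 268.1]
tool_rot: [0.481, 3.099, -0.008]
wrist_force: [-2.2, -12.7, 17.6]
width: 12.5
gripper_force: 98.3
```

Call:
drive_tool(
  motion=[
    [26,0,0,0,-0.02],
    [26,0,0,0,-0.02],
    [26,0,0,0,-0.02],
    [26,0,0,5,-0.02],
    [26,0,0,10,-0.02],
    [26,0,0,10,-0.02],
  ],
)

```text
time_s: 10.6
eef_pos: [628.8, 80.6, 275.5]
tool_rot: [0.509, 3.1, 0.0]
wrist_force: [1.7, 0.7, 0.3]
width: 25.9
gripper_force: 0.0
```

Run:
```python
from h import *
s=ctrl.sense();print(s['time_s'],s['eef_pos'],s['wrist_force'],s['width'])
im=ctrl.read_camera("wrist")
cv2.imwrite("pics/w3.png",cv2.resize(im[60:360,100:420],(640,600)))
```

```text
10.6 [628.78343508  80.55755653 275.45039294] [1.68977933 0.7471711  0.33980893] 25.91044345187263
```

View pics/w3.png

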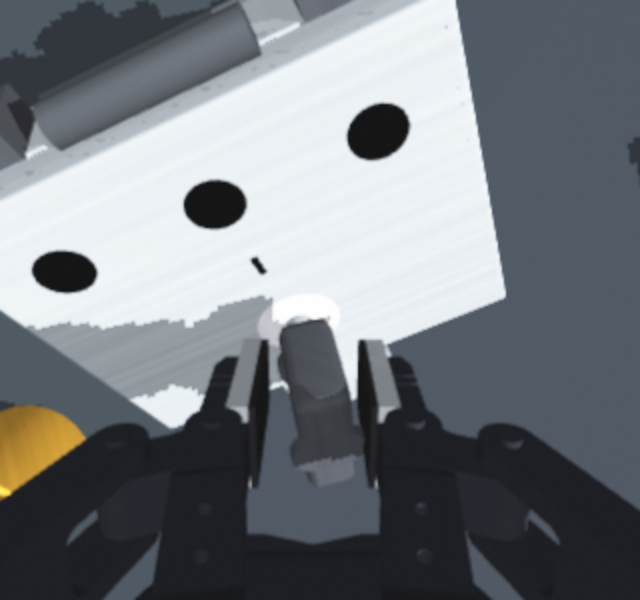

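The wing at about (320,400) is turned clockwise off the scribed mark at (258,265), and it looks held down. I'll turn it on to its stop with the fingers loosely around it.

Call:
drive_tool(
  motion=[
    [22,1,0,2,-0.13],
    [22,2,0,2,-0.26],
    [22,2,0,2,-0.39],
    [22,2,0,2,-0.52],
    [22,2,0,2,-0.65],
    [22,2,0,2,-0.75],
    [22,2,0,2,-0.85],
    [22,2,0,2,-0.9],
  ],
)

```text
time_s: 11.45
eef_pos: [630.7, 82.2, 277.1]
tool_rot: [-1.809, -2.566, -0.004]
wrist_force: [2.1, 10.3, 2.8]
width: 22.2
gripper_force: 66.5
```

Call:
drive_tool(
  motion=[
    [23,0,0,0,-0.08],
    [23,0,0,0,-0.16],
    [23,0,0,0,-0.16],
  ],
)

```text
time_s: 11.75
eef_pos: [631.1, 82.3, 277.1]
tool_rot: [-2.007, -2.416, -0.005]
wrist_force: [5.3, 10.5, -0.8]
width: 23.3
gripper_force: 57.7
```

Run:
```python
from h import *
s=ctrl.sense();print(s['time_s'],s['eef_pos'],s['wrist_force'],s['torque'],s['width'],s['joints'].round(2))
im=ctrl.read_camera("wrist")
cv2.imwrite("pics/w4.png",cv2.resize(im[60:360,100:420],(640,600)))
```

```text
11.75 [631.05028094  82.33293913 277.13114088] [ 5.25681301 10.52612316 -0.78647494] [ 1.14840996 -0.29303052  0.71134573] 23.280581175420945 [ 0.05  0.32  1.51  0.    1.31 -0.14]
```

View pics/w4.png

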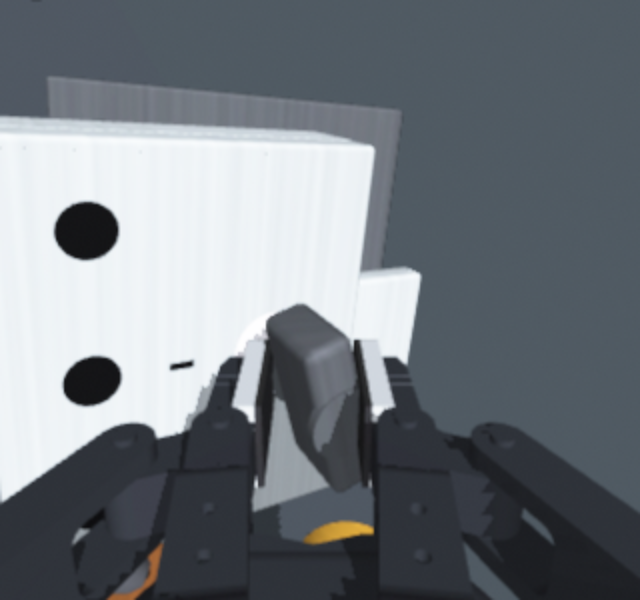

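Call:
drive_tool(
  motion=[
    [28,0,0,0,-0.02],
    [30,1,0,4,0],
    [30,4,0,15,0],
    [34,6,0,40,0],
    [40,6,0,80,0],
    [40,6,0,110,0.13],
    [40,6,0,110,0.26],
    [40,6,0,110,0.26],
  ],
)

```text
time_s: 12.6
eef_pos: [637.1, 80.3, 389.3]
tool_rot: [1.673, 2.656, 0.002]
wrist_force: [-0.1, -0.8, -0.7]
width: 39.9
gripper_force: 0.0
```

Run:
```python
from h import *
s=ctrl.sense();print(s['time_s'],s['eef_pos'],s['wrist_force'],s['width'])
c=ctrl.calibration("wrist");im=ctrl.read_camera("wrist")
f=np.array([.9956,.0934,0]);l=np.array([.0934,-.9956,0]);h=np.array([539,72,117])
def P(d,y,n,e=-np.pi/6): return h+f*(d*np.cos(e)-n*np.sin(e))+l*y+np.array([0,0,1])*(d*np.sin(e)+n*np.cos(e))
v=cv2.resize(im,(768,576))
# predicted wing top outline (n=59 sprung out red, n=48 locked green) at knob=1.25
for n,col in((59,(0,0,255)),(48,(0,255,0))):
  for sg in(1,-1):
    for dirs in ((24,7),(24,-7)):
      k=1.25;best=None
      # clockwise seen from outside: low-edge end (d+) swings towards ... both handled by sign of l
      a,b=dirs[0]*sg,dirs[1]
      d=82+a*np.cos(k)-b*np.sin(k); y=a*np.sin(k)+b*np.cos(k)
      q=proj(c,P(d,y,n)); cv2.circle(v,tuple(int(x) for x in q*1.5),3,col,-1)
cv2.imwrite("pics/w5.png",v)
```

```text
12.6 [637.06896636  80.2511096  389.28429228] [-0.13771895 -0.77681558 -0.71537366] 39.86633981566311
```

View pics/w5.png

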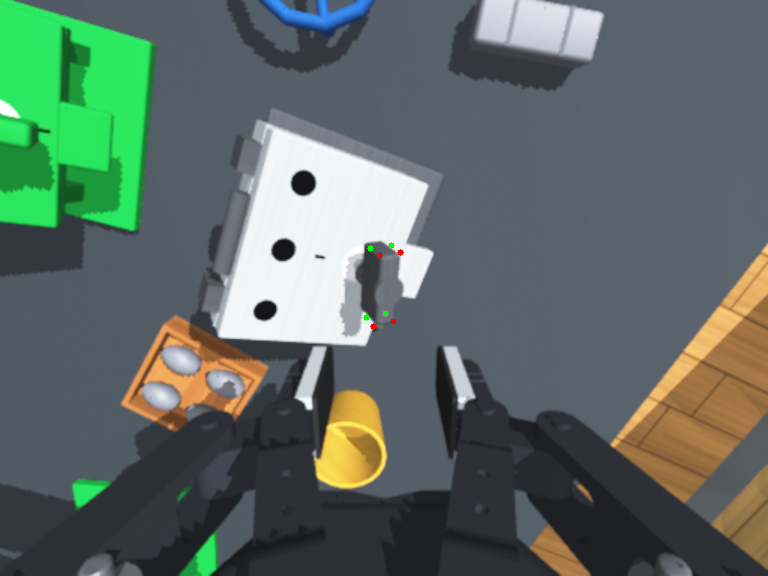

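Run:
```python
from h import *
s=ctrl.sense();c=ctrl.calibration("wrist");im=ctrl.read_camera("wrist")
f=np.array([.9956,.0934,0]);l=np.array([.0934,-.9956,0]);h=np.array([539,72,117])
def P(d,y,n,e=-np.pi/6): return h+f*(d*np.cos(e)-n*np.sin(e))+l*y+np.array([0,0,1])*(d*np.sin(e)+n*np.cos(e))
x0,y0,z=210,140,7
cr=cv2.resize(im[y0:y0+84,x0:x0+56],None,fx=z,fy=z,interpolation=cv2.INTER_CUBIC);v=cr.copy()
for n,k,col in((59,1.25,(0,0,255)),(48,1.25,(0,255,0)),(48,1.0,(255,0,0))):
  pts=[]
  for a,b in((24,7),(24,-7),(-24,-7),(-24,7)):
    d=82+a*np.cos(k)-b*np.sin(k); y=a*np.sin(k)+b*np.cos(k)
    pts.append((proj(c,P(d,y,n))-[x0,y0]+.5)*z)
  cv2.polylines(v,[np.int32(pts)],True,col,1)
cv2.imwrite("pics/w6.png",np.hstack([cr,v]))
```

```text
(no output)
```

View pics/w6.png

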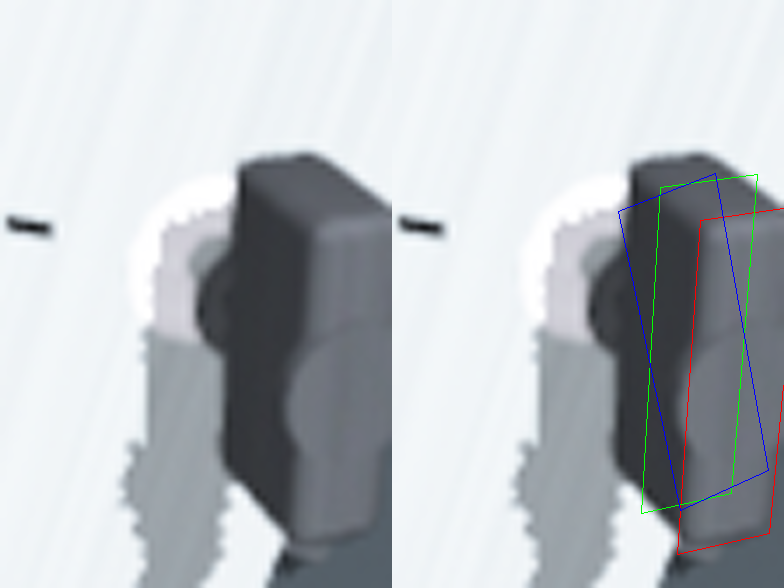

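The wing stands where the sprung-out outline (red) is drawn, at about 1.2 rad. So the cross pin was not through the plate when I turned it. I'll check the earlier picture w3 numerically to see where it went wrong.

```bash
cat >> h.py <<'E'
f=np.array([.9956,.0934,0]);l=np.array([.0934,-.9956,0]);h=np.array([539,72,117])
def P(d,y,n,e=-np.pi/6): return h+f*(d*np.cos(e)-n*np.sin(e))+l*y+np.array([0,0,1])*(d*np.sin(e)+n*np.cos(e))
def wing(k,p,lev=(9,-17)):
    o=[]
    for n in lev:
        for a,b in((24,7),(24,-7),(-24,-7),(-24,7)):
            o.append(P(82+a*np.cos(k)-b*np.sin(k),a*np.sin(k)+b*np.cos(k),50+n-p))
    return np.array(o)
def camat(pos,rot):
    s=ctrl.sense();c=dict(ctrl.calibration("wrist"))
    R0=R.from_rotvec(s['tool_rot']);R1=R.from_rotvec(rot)
    c['xyz']=np.array(pos)+(R1*R0.inv()).apply(c['xyz']-s['eef_pos'])
    c['orientation']=(R1*R0.inv()*R.from_rotvec(c['orientation'])).as_rotvec()
    return c
E
python3 - <<'E'
from h import *
c=camat([628.78,80.56,275.45],[.509,3.1,0])
print("scribe 75? mark",(proj(c,P(60,0,16))-[100,60])*2)
for p,k in((0,.15),(0,.35),(11,.15),(11,.35)):
    print(p,k,((proj(c,wing(k,p))-[100,60])*2).round().astype(int).tolist())
E
```

```text
scribe 75? mark [267.52796597 276.24680919]
0 0.15 [[320, 486], [366, 472], [336, 395], [277, 413], [303, 407], [344, 394], [313, 307], [261, 323]]
0 0.35 [[303, 488], [350, 478], [357, 393], [297, 405], [288, 408], [330, 400], [331, 306], [278, 315]]
11 0.15 [[312, 450], [356, 437], [326, 355], [270, 372], [297, 378], [336, 366], [305, 276], [255, 291]]
11 0.35 [[296, 452], [341, 443], [346, 353], [288, 364], [282, 379], [323, 371], [322, 275], [272, 284]]
```

In w3 the wing already sat at the sprung-out height, so it had sprung out as soon as I let go. I'll redo it: bring the wing back to the line, grip harder, and watch the force as I push.

Call:
drive_tool(
  motion=[
    [34,0,0,-30,0],
    [34,1,1,-60,0],
    [34,1,1,-80,0],
    [34,1,1,-95,0],
    [30,1,1,-103,0],
    [28,1,1,-108,0],
    [26,1,1,-108,0.1],
  ],
  grip_force=30,
)

```text
time_s: 13.4
eef_pos: [636.4, 81.3, 279.8]
tool_rot: [-1.54, -2.733, 0.005]
wrist_force: [-16.1, -0.6, 13.9]
width: 25.8
gripper_force: 12.5
```

Call:
drive_tool(
  motion=[
    [26,0,0,0,0.14],
    [24,0,0,0,0.28],
    [22,0,0,0,0.42],
    [20,0,0,0,0.56],
    [19,0,0,0,0.7],
    [18,0,0,0,0.84],
    [18,0,0,0,0.98],
    [18,0,0,0,1.118],
  ],
)

```text
time_s: 14.2
eef_pos: [637.9, 81.1, 279.6]
tool_rot: [-0.152, 3.137, -0.001]
wrist_force: [-0.8, -1.7, 0.1]
width: 18.1
gripper_force: 1.1
```

Call:
drive_tool(
  motion=[
    [18,0,0,-3,0],
    [10,0,0,-3,0],
    [10,0,0,-3,0],
    [10,0,0,-3,0],
    [10,0,0,-3,0],
  ],
  grip_force=110,
)

```text
time_s: 14.7
eef_pos: [638.2, 81.3, 276.5]
tool_rot: [-0.143, 3.137, -0.001]
wrist_force: [1.9, -4.2, 3.6]
width: 12.0
gripper_force: 102.2
```

Call:
drive_tool(
  motion=[
    [10,-0.8,0,-1.5,0],
    [10,-1.6,-0.1,-3,0],
    [10,-1.6,-0.1,-3,0],
  ],
)

```text
time_s: 15.0
eef_pos: [636.3, 81.1, 272.9]
tool_rot: [-0.144, 3.138, -0.001]
wrist_force: [2.8, -4.3, 4.7]
width: 12.4
gripper_force: 102.4
```

Call:
drive_tool(
  motion=[
    [10,-0.8,0,-1.5,0],
    [10,-1.6,-0.1,-3,0],
    [10,-1.6,-0.1,-3,0],
  ],
)

```text
time_s: 15.3
eef_pos: [634.7, 81.0, 270.2]
tool_rot: [-0.144, 3.137, -0.001]
wrist_force: [2.6, -4.5, 5.7]
width: 11.8
gripper_force: 102.6
```

Call:
drive_tool(
  motion=[
    [10,-0.8,0,-1.5,0],
    [10,-1.6,-0.2,-3,0],
    [10,-1.6,-0.2,-3,0],
  ],
)

```text
time_s: 15.6
eef_pos: [633.2, 80.9, 267.6]
tool_rot: [-0.144, 3.137, -0.001]
wrist_force: [0.9, -4.5, 8.5]
width: 11.6
gripper_force: 102.7
```

Call:
drive_tool(
  motion=[
    [10,-0.8,-0.1,-1.5,0],
    [10,-1.6,-0.2,-3,0],
    [10,-1.6,-0.2,-3,0],
  ],
)

```text
time_s: 15.9
eef_pos: [631.7, 80.7, 265.2]
tool_rot: [-0.144, 3.136, -0.001]
wrist_force: [1.0, -4.3, 8.4]
width: 11.9
gripper_force: 103.2
```

Call:
drive_tool(
  motion=[
    [10,-0.6,0,-1,0],
    [10,-1.2,-0.1,-2,0],
    [10,-1.2,-0.1,-2,0],
  ],
)

```text
time_s: 16.2
eef_pos: [631.2, 80.7, 265.0]
tool_rot: [-0.144, 3.134, -0.001]
wrist_force: [0.5, -4.3, 16.8]
width: 11.8
gripper_force: 104.1
```

It has bottomed at 13.4 mm with the force rising steeply. This time I'll ease the grip a little and turn much further before letting go.

Call:
drive_tool(
  motion=[
    [10,0,0,0,0],
    [10,0,0,0,-0.1],
    [10,0,0,0,-0.2],
    [10,0,0,0,-0.2],
  ],
  grip_force=60,
)

```text
time_s: 16.6
eef_pos: [631.3, 78.9, 265.0]
tool_rot: [0.174, 3.132, -0.007]
wrist_force: [-0.4, -13.1, 17.7]
width: 11.7
gripper_force: 105.5
```

Run:
```python
from h import *
s=ctrl.sense();print(s['eef_pos'],s['wrist_force'],s['torque'],s['width'])
```

```text
[631.32886537  78.88193288 264.9724787 ] [ -0.44911407 -13.07033143  17.69346204] [-3.70213545  0.2928551   0.92695473] 11.652789731522773
```

The moments show that the knob turns freely: the moment along its axis is about zero. The load comes from the gripper staying upright while the knob's axis leans. I'll keep turning before releasing.

Call:
drive_tool(
  motion=[
    [10,0,0,0,-0.1],
    [10,0,0,0,-0.2],
    [10,0,0,0,-0.3],
    [10,0,0,0,-0.4],
    [10,0,0,0,-0.4],
  ],
  grip_force=40,
)

```text
time_s: 17.1
eef_pos: [631.4, 76.7, 265.9]
tool_rot: [0.791, 3.033, -0.014]
wrist_force: [-3.2, -23.8, 24.8]
width: 12.2
gripper_force: 157.0
```

Run:
```python
from h import *
s=ctrl.sense();print(s['eef_pos'],s['wrist_force'],s['torque'],s['width'])
```

```text
[631.4126144   76.67823103 265.87334517] [ -3.20148174 -23.82534634  24.80107553] [-6.75584639  1.38790482  1.79932295] 12.185468082280787
```

Call:
drive_tool(
  motion=[
    [13,0,0,0,-0.1],
    [13,0,0,0,-0.2],
    [13,0,0,0,-0.3],
    [13,0,0,0,-0.3],
  ],
  grip_force=30,
)

```text
time_s: 17.5
eef_pos: [631.3, 75.3, 267.1]
tool_rot: [1.236, 2.879, -0.016]
wrist_force: [-9.3, -30.2, 33.2]
width: 13.7
gripper_force: 164.6
```

Run:
```python
from h import *
s=ctrl.sense();print(s['eef_pos'],s['wrist_force'],s['torque'],s['width'])
```

```text
[631.32998838  75.32814321 267.07654748] [ -9.27553587 -30.2196792   33.20217319] [-8.1880778   2.8121293   1.94685176] 13.650639993816696
```

Call:
drive_tool(
  motion=[
    [15,0,0,0,0],
    [17,0,0,0,0],
    [20,0,0,0,0],
    [22,0,0,0,0],
    [22,0,0,0,0],
  ],
)

```text
time_s: 18.0
eef_pos: [632.1, 77.2, 266.8]
tool_rot: [1.234, 2.879, -0.005]
wrist_force: [-2.0, -22.1, 25.7]
width: 22.1
gripper_force: 25.3
```

Call:
drive_tool(
  motion=[
    [24,0,1,3,0],
    [26,0,1,6,0],
    [28,1,1,10,0],
    [30,3,2,25,0],
    [40,6,2,60,0],
    [40,6,2,100,0],
    [40,6,2,120,0],
    [40,6,2,120,0],
  ],
)

```text
time_s: 18.8
eef_pos: [636.8, 83.7, 387.0]
tool_rot: [1.232, 2.884, 0.006]
wrist_force: [0.6, 0.6, 1.0]
width: 40.1
gripper_force: 0.0
```

Run:
```python
from h import *
s=ctrl.sense();print(s['time_s'],s['eef_pos'],s['wrist_force'],s['tool_rot'],s['width'])
c=ctrl.calibration("wrist");im=ctrl.read_camera("wrist");np.savez("w7.npz",im=im,**c)
x0,y0=proj(c,P(82,0,52)).astype(int)-[50,45];z=7
x0=max(x0,0);cr=cv2.resize(im[y0:y0+84,x0:x0+112],None,fx=z,fy=z,interpolation=cv2.INTER_CUBIC)
for p,k,col in((0,.75,(0,0,255)),(11,.75,(0,255,0))):
  q=(proj(c,wing(k,p,(9,)))-[x0,y0]+.5)*z
  cv2.polylines(cr,[np.int32(q)],True,col,1);print(p,k,q.round().tolist())
cv2.imwrite("pics/w7.png",cr)
```

```text
18.8 [636.82350569  83.70916596 386.95663516] [0.6000177  0.6232509  1.02374515] [1.23160423 2.8844723  0.00570537] 40.13841087132528
0 0.75 [[343.0, 505.0], [437.0, 472.0], [416.0, 190.0], [309.0, 224.0]]
11 0.75 [[314.0, 455.0], [405.0, 423.0], [380.0, 144.0], [276.0, 176.0]]
```

View pics/w7.png

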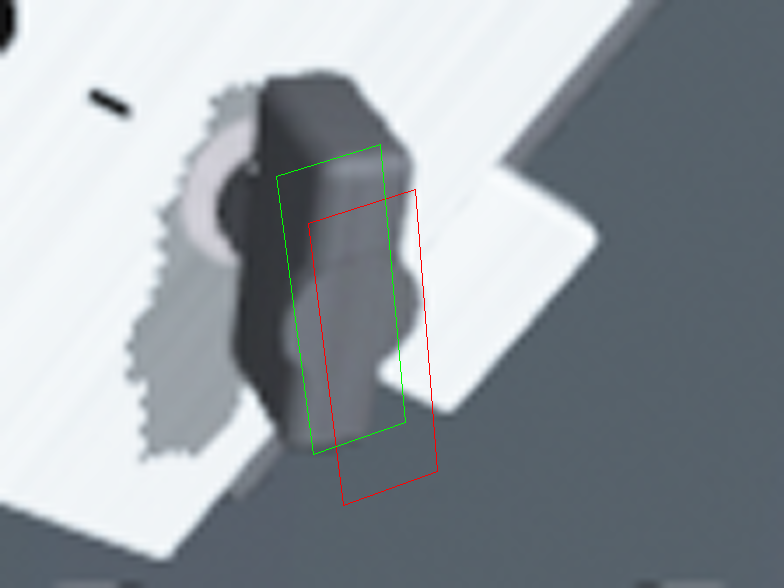

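The wing's centre, about (345,302), sits on the locked outline in green, whose centre is (344,300). It now stays down at about 11 mm, turned to roughly 1.0 rad. I'll go back down and push it the rest of the way to the stop, keeping the fingertips clear of the cover.

Call:
drive_tool(
  motion=[
    [34,-3,-2,-30,-0.1],
    [34,-6,-3,-60,-0.2],
    [34,-6,-3,-80,-0.25],
    [34,-6,-3,-95,-0.25],
    [32,-6,-3,-104,-0.25],
    [28,-6,-3,-109,-0.25],
    [24,-6,-3,-109,-0.25],
    [22,-6,-3,-109,-0.25],
  ],
  grip_force=30,
)

```text
time_s: 19.65
eef_pos: [629.5, 79.7, 272.9]
tool_rot: [-1.583, -2.711, 0.003]
wrist_force: [-5.6, -0.8, -0.6]
width: 22.3
gripper_force: 19.7
```

Call:
drive_tool(
  motion=[
    [21,0,0,0,-0.08],
    [21,0,0,0,-0.16],
    [21,0,0,0,-0.24],
    [21,0,0,0,-0.3],
    [21,0,0,0,-0.3],
  ],
)

```text
time_s: 20.15
eef_pos: [629.1, 80.3, 273.8]
tool_rot: [-1.971, -2.442, 0.004]
wrist_force: [-11.9, 1.1, 7.8]
width: 21.7
gripper_force: 44.2
```

Run:
```python
from h import *
s=ctrl.sense();print(s['time_s'],s['eef_pos'],s['wrist_force'],s['torque'],s['tool_rot'],s['width'])
```

```text
20.15 [629.08207614  80.27194239 273.78641982] [-11.85237737   1.08834867   7.7503576 ] [0.12681734 2.91068089 0.55883856] [-1.97074333 -2.44214157  0.003728  ] 21.69413699986212
```

The moment along the knob's axis is now about 0.5 Nm, so it is hard against its stop. I'll give it a small extra nudge, then let go and withdraw.

Call:
drive_tool(
  motion=[
    [21,0,0,0,-0.05],
    [21,0,0,0,-0.08],
    [24,0,0,1,-0.08],
    [28,1,0,3,-0.08],
    [30,2,0,6,-0.08],
    [32,4,0,20,-0.08],
    [36,6,0,55,-0.08],
    [40,6,0,95,-0.08],
  ],
)

```text
time_s: 20.95
eef_pos: [636.2, 79.8, 368.9]
tool_rot: [-2.068, -2.364, 0.001]
wrist_force: [1.0, -0.0, 0.8]
width: 40.1
gripper_force: 0.0
```

Call:
drive_tool(
  motion=[
    [40,0,0,15,0.14],
    [40,0,0,15,0.28],
    [40,0,0,15,0.42],
    [40,0,0,15,0.56],
    [40,0,0,15,0.56],
  ],
)

```text
time_s: 21.45
eef_pos: [636.6, 79.8, 384.9]
tool_rot: [1.331, 2.843, 0.002]
wrist_force: [0.8, -0.6, -0.0]
width: 40.0
gripper_force: 0.0
```

Run:
```python
from h import *
s=ctrl.sense();print(s['time_s'],s['eef_pos'],s['wrist_force'],s['tool_rot'])
c=ctrl.calibration("wrist");im=ctrl.read_camera("wrist")
g=cv2.cvtColor(im,cv2.COLOR_BGR2HSV)
x0,y0=proj(c,P(82,0,45)).astype(int)-[35,35]
v=g[y0:y0+70,x0:x0+70,2]
def st(n,m):
    n_,lab,s,cen=cv2.connectedComponentsWithStats(m.astype(np.uint8)); 
    for i in np.argsort(-s[1:,4])[:3]+1:
        (cx,cy),wh,a=cv2.minAreaRect(np.argwhere(lab==i)[:,::-1].astype(np.float32));print(n,s[i],(cx,cy),wh,a)
st("dark",v<70);st("top",(v>=92)&(v<135));print(np.histogram(v,range(0,261,20)))
for p in(0,11):
  for k in(1.0,1.25):
    w=proj(c,wing(k,p))-[x0,y0]
    top=w[:4];print(p,k,"top",top.round(1).tolist(),"c",top.mean(0).round(1))
    hl=cv2.minAreaRect(w.astype(np.float32));print("  hull",hl)
```

```text
21.45 [636.59258031  79.79551843 384.85272764] [ 0.77192741 -0.59426059 -0.01872459] [1.33061428e+00 2.84326398e+00 2.16011701e-03]
dark [ 17   7  20  48 451] (23.900001525878906, 29.800003051757812) (15.495161056518555, 46.4854850769043) 18.43494987487793
dark [ 1 10  3  2  3] (2.1000003814697266, 10.30000114440918) (2.2360680103302, 0.4472135603427887) 26.56505012512207
dark [20 19  1  2  2] (20.0, 19.5) (1.0, 0.0) -90.0
top [  19    4   51   66 1615] (44.0, 36.5) (65.0, 50.0) 90.0
top [61  3  9 18 95] (65.0, 11.5) (17.0, 8.0) 90.0
top [16 41  1  5  5] (16.0, 43.0) (4.0, 0.0) -90.0
(array([   0,    1,    2,  518,   98, 1174,  543,   60,  279,   79,  112,
        112, 1922]), array([  0,  20,  40,  60,  80, 100, 120, 140, 160, 180, 200, 220, 240,
       260]))
0 1.0 top [[32.3, 66.1], [45.8, 63.1], [51.8, 19.2], [36.8, 21.5]] c [41.7 42.5]
  hull ((36.791526794433594, 35.83100891113281), (27.545230865478516, 60.976776123046875), 4.050426006317139)
0 1.25 top [[26.7, 65.3], [39.8, 65.2], [57.3, 20.8], [43.6, 19.5]] c [41.9 42.7]
  hull ((36.5001220703125, 36.484798431396484), (29.494384765625, 60.75571060180664), 18.57850456237793)
11 1.0 top [[27.7, 59.0], [40.9, 56.3], [46.2, 13.1], [31.6, 15.2]] c [36.6 35.9]
  hull ((32.04199981689453, 29.67367172241211), (26.23163414001465, 59.08573532104492), 3.426081895828247)
11 1.25 top [[22.3, 58.1], [35.1, 58.3], [51.6, 14.7], [38.2, 13.3]] c [36.8 36.1]
  hull ((31.7797794342041, 30.287120819091797), (28.149185180664062, 58.781494140625), 17.984708786010742)
```

The dark side of the wing lies at 18.4°, against 18.0° predicted at the stop and 3.4° at 1.0 rad. Its lowest row is 55, against a predicted 58 locked and 65 sprung out. The knob is down and at its stop with the arm clear, so I'm handing in.

```bash
python3 -c "
from plant import ctrl
print(ctrl.sign_off())"
```

```text
the job is handed in; nothing more can be done
None
```

I swung the cover fully shut and fastened the wing-knob: pushed in, turned clockwise to its stop, and still down after I let go. This took two tries, because on the first the knob sprang back out. I handed in at about 21.5 s with the arm clear of everything, and no move went near the crucible, lead bar, trivet or sinker tray.

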